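# Index the parts carousel to the servo and pin it

## Robot

A 7-joint arm with a two-finger parallel gripper is mounted at the origin on the work surface. World frame = base frame: x ahead of the robot, y to its left, z up, the work surface at z = 0. Lengths are in m, angles in rad, forces in N, time in s.
With the tool pointing down it reaches from about 0.35 to 0.9 m from the base axis. Payload 8.1 kg.
Tool frame: the origin (TCP) lies at the very end of the fingers, on their centre line; the grasp point (between the pads) lies 19 mm behind it; z points along the fingers, y is the line along which they close (so a half turn about z gives the same grasp; the last joint's range is limited). The gripper opens to 85 mm and grips with 20 to 120 N. Pads are 22 mm wide; open, the fingers measure 114 mm over their backs; the gripper's body (76 mm by 85 mm) begins 54 mm behind the grasp point. The pads swing forward as they close: fully open they stand 13 mm farther back than shut.
Start: joints at [1.212, 0.434, 0.025, 1.573, -0.012, 1.134, -0.075], TCP at [0.158, -0.605, 0.231] pointing down, gripper open.
Joint ranges: [-2.62, 2.62], [-0.44, 2.09], [-1.27, 1.32], [0.08, 2.57], [-1.32, 4.46], [0.12, 2], [-2.74, 2.74]. Speed limits (rad/s): [2.22, 2.22, 3.01, 3.01, 3.14, 3.14, 3.14].

## Interface

Orientations are given as a unit quaternion [w, x, y, z].
In Python, from bench import ctrl gives the robot as it stands.
- The arm moves only by the tool drive_tool, never from a script. Its argument "increments" is a list of rows, each a list of 3 entries, a list of its own where there are three numbers: the shift along the world's x, y, z in mm, then the turn, a rotation vector about the world's x, y, z in rad, then the opening, from 0 (shut) to 1 (fully open). A call has 1 to 20 rows; each row shifts and turns the commanded pose from where the row before left it; what a row does not reach is not made up. A row lasts 1/10 s, in which the tool goes at most 50 mm and 8.59 degrees, less where a joint would pass 70% of its speed; a pose out of reach is approached as far as the arm can. A call is refused whole if a number of a shift passes 50 or a number of a turn 0.15, either way. A call with a gripper value outside its range is refused whole. The fingers move at their own pace and stop on an object; the grip force is fixed at half the most. Time passes only in rows, so rows that do not move let the fingers close. It gives the time, the measured TCP pose, the force, the opening and the grip force at its end, in the units of the state.
- ctrl.observe(): the state, without advancing time (a new reading comes with each control period).
- ctrl.grab_frame(name): name is "scene" or "top"; returns a dict with "color" (420x560x3 uint8, red, green, blue), "z_map" (420x560 float32, m along the optical axis (not along the pixel's ray), 0 where there is no reading), "intrinsics" (3x3 intrinsics, pixels), "k1" (the pictures are not rectified: a ray, as slopes to the right and down, at radius r is drawn at 1 + k1 r^2 times it, then the intrinsics apply), "rvec" (rotation vector, rad) and "tvec" (3), from world to camera coordinates, as OpenCV has them. Camera axes: x right, y down, z forward; pixel columns grow to the right and rows downward; lengths in m; the calibration is good to about 2 mm. A picture is of the moment at which its call begins.
- ctrl.hand_in(): hands the job in; it is judged then, once.
The state is a dict: "clock": time; "joint_positions": joint angles; "joint_vel": joint speeds; "tau": joint torques, N m; "tool_pos": TCP position; "eef_rot": TCP orientation; "contact_force": force on the tool from outside, world axes, zero at the start; "torque": the same for the moment, N m; "gripper_width": finger opening in m; "finger_force": force on a finger pad.
Only numpy, scipy, OpenCV 4.12 (cv2) and the standard library are available. Lean on these libraries where they do the work, as an engineer would, in place of code of your own. Each camera call takes 0.05 s, during which the arm holds its last target. There are 200 camera calls.

## Task

Bring the servo motor to the front of the parts carousel by pushing the tabs on the rim of its plywood plate, without handling the parts that stand on it, and lock it there: take the index pin out of the wooden block, stand it in the bush of the bracket at the carousel's back, and ease the plate round until the pin drops fully home. Push gently throughout, never forcing the plate or the pin, and leave every part on its pad and everything else on the table where it is.

Things in the scene. Friction and masses are not known exactly. Their poses are not given: they have to be found in the camera images.
- stand: Fixed base under the plate. Origin: on the table, on the turning axis, z up. Its -x side is the FRONT: its low aluminium foot bar (46 mm wide, 10 mm high) ends there in a pointed nose 181 mm from the axis. Its +x side is the back: there stands the pin bracket, an upright 163 to 185 mm from the axis, 40 mm wide, 87 mm high, with an arm reaching in over the rim to the steel bush.
- carousel (a joint): Angle the plate has turned since the start (rad, 0 at the start, + counter-clockwise from above); where the plate stood then is not measured. Twelve-sided plywood, 12 mm thick, upper face 56 mm above the table, 251 mm across flats; six cork pads (52 mm across, 2 mm high) 55 mm from the axis, every 60 deg. Steady drag, no coasting: about 4 N on a tab turns it. Bears under 20 N.
- hub (a point): Centre of the plate's upper face. In line with each pad, 100 mm from the axis, a slot 11.5 mm wide along the rim, 16 mm radially, goes through the plate. Six wooden push tabs (18 mm wide, round end, 44 to 57 mm above the table) are screwed to the rim by hand, up to 8 deg off midway between the pads, out to 147 mm from the axis. With a pad at the front, the slot of the pad across is under the bush.
- bush (a point): Centre of the mouth of the bush: upright through hole of about 12 mm bore with a small lead-in, in a 34 mm square steel block 28 mm high; mouth 87 mm above the table, 100 mm from the axis at the back. It ends 3 mm above the plate. A pin let go in it rides on the plate (tip 56 mm above the table) until a slot comes under it (within about 1 mm), then drops 15 mm and locks the plate.
- front (a point): Fixed point at the stand's front (-x) side, 55 mm from the axis, 58 mm above the table: the centre of the front pad lies here when a slot is under the bush.
- servo: The servo motor, standing loosely on a pad, up to 11 mm off its centre (all the parts have slid a little round their pads); at the start on one of the two pads nearest to the front pad. Black box 30 x 16 mm, 30 mm high, two flat mounting ears near its top (42 mm over both), on top a brass shaft with a white bar-shaped horn; 39 mm high in all. Origin: centre of its underside, z up.
- pin: Index pin, loose, about 90 g, upright. Origin: its tip (lower end), z up. Steel shank 10 mm in diameter, 46 mm long, tip slightly chamfered; steel collar 22 mm in diameter, 46 to 50 mm above the tip; black round grip 20 mm in diameter, 50 to 92 mm above the tip. Starts upright in the block, tip 10 mm above the table. Fully home: collar on the bush, tip 41 mm up. Bears under 20 N.
- block: Fixed wooden tool block, 60 x 110 mm, 44 mm high, left or right of the carousel. The pin stands in a loose hole in its middle; pairs of short drill bits (22 mm high) stand 42 mm from the middle at both ends of its long (y) side. Origin: centre of its underside.
- gearmotor: Part standing loosely on another pad of the plate, up to 11 mm off its centre: small gear motor lying on its side, 40 mm long. Origin: centre of its underside.
- wheel: Part standing loosely on another pad of the plate, up to 11 mm off its centre: black wheel lying flat, 40 mm across. Origin: centre of its underside.
- caster: Part standing loosely on another pad of the plate, up to 11 mm off its centre: white ball caster, 36 mm across. Origin: centre of its underside.
- cup: Bystander on the table: white paper cup, 85 mm high.
- controller_board: Bystander on the table: white circuit board on a black battery box, 85 x 56 x 31 mm.
- marker: Bystander on the table: capped pen, 115 mm.
- screwdriver: Bystander on the table: screwdriver, 190 mm.
- tape_roll: Bystander on the table: roll of tape lying flat, 80 mm across, 20 mm high.
There are look-alikes about, which are no part of the job. What is shaped like the pin but yellow is not meant.

How it is judged:
By the outcome, as a careful person would: the job done as asked, in the order asked, and still so for the second after the job is handed in, with the robot touching nothing.
It also fails if it takes over 72 s, if anything falls off the work surface, if the arm or the gripper's body presses on something with over 40 N, if the wrist force passes 120 N, or if a joint passes its speed limit or range.

## Working session

There is one attempt and no reset: what is moved stays moved. The work goes in short steps, Python scripts to look and compute and a tool call to move; the robot and the scene stay as the last step left them, time stands still between calls to the robot, and variables do not carry over. Pictures are saved under pics/ and viewed, at most 10 in all, crops included, and the job is handed in when it is done.

Besides the shell and the picture viewer there is one more tool, called after "Emit:" as a command line: name --argument value ..., lists and objects as JSON in quotes. drive_tool: Moves the arm, as the interface text tells. Its arguments: {"type":"object","properties":{"increments":{"type":"array","items":{"type":"array"}}},"required":["increments"]}

```bash
mkdir -p pics
cat > h.py <<'E'
import numpy as np, cv2
from bench import ctrl
def grab(n):
    f=ctrl.grab_frame(n); f['R']=cv2.Rodrigues(np.array(f['rvec'],float))[0]; f['t']=np.array(f['tvec'],float).ravel(); f['K']=np.array(f['intrinsics'],float); return f
def ray(f,uv):
    K=f['K']; d=np.array([f['k1'],0,0,0,0],float)
    n=cv2.undistortPoints(np.array(uv,float).reshape(-1,1,2),K,d).reshape(-1,2)
    D=np.c_[n,np.ones(len(n))]@f['R']; return -f['R'].T@f['t'],D
def plane(f,uv,z):
    o,D=ray(f,uv); return o+D*((z-o[2])/D[:,2])[:,None]
def cloud(f):
    h,w=f['z_map'].shape; v,u=np.mgrid[:h,:w]; o,D=ray(f,np.c_[u.ravel(),v.ravel()])
    return (o+D*f['z_map'].ravel()[:,None]).reshape(h,w,3)
def proj(f,P):
    return cv2.projectPoints(np.array(P,float).reshape(-1,1,3),np.array(f['rvec'],float),f['t'],f['K'],np.array([f['k1'],0,0,0,0],float))[0].reshape(-1,2)
def save(n,f): cv2.imwrite('pics/'+n,f['color'][:,:,::-1])
E
python3 - <<'E'
from h import *
for n in('scene','top'):
    f=grab(n); save(n+'0.png',f); print(n,-f['R'].T@f['t'],f['k1'],f['K'][0,0]); np.save(n+'0.npy',f,allow_pickle=True)
s=ctrl.observe(); print(s)
E
```

```text
scene [ 0.89717636 -0.54457278  0.55053233] 0.028573565236326176 390.89815107084354
top [0.49900624 0.00847445 0.89164996] -0.0766301847946933 388.97701974067905
{'clock': 0.1, 'joint_positions': array([ 1.21238614,  0.43513973,  0.02498425,  1.57399034, -0.01161836,
        1.13400078, -0.07507348]), 'joint_vel': array([ 0.00163556, -0.00134864,  0.00029414, -0.00169216,  0.00137605,
       -0.00140841, -0.00082203]), 'tau': array([ 4.42178833e-03, -6.71759605e+01,  1.02883346e+00, -3.16901779e+01,
        1.58325717e-02,  7.17628558e-03, -4.34785545e-05]), 'tool_pos': array([ 0.15798044, -0.60424418,  0.2306191 ]), 'eef_rot': array([-6.81127697e-04,  9.91834885e-01,  1.27526761e-01, -1.45398773e-04]), 'contact_force': array([ 0.10415252,  0.41967608, -0.02454878]), 'torque': array([ 0.04072042, -0.00205478, -0.02506536]), 'finger_force': 0.0, 'gripper_width': 0.0851121776516587}
```

View pics/scene0.png

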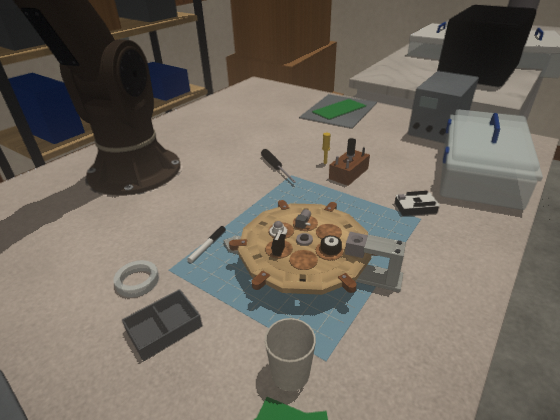

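View pics/top0.png

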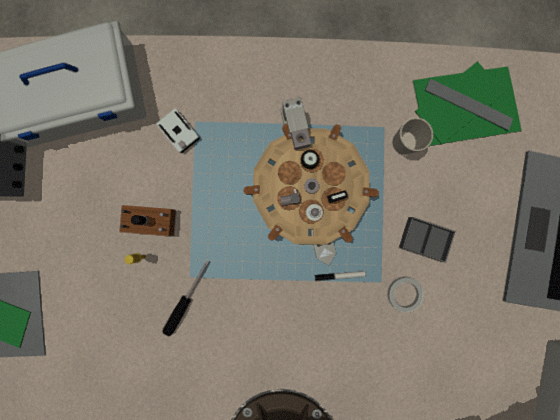

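The scene view shows the carousel at about (305,240), with its bracket at (380,255). The black-gripped pin is in the block at (351,150), and the yellow look-alike is at (326,145). In the top view, the hub is near (312,186), the bush at (300,137) and the front nose at (325,253).

Pin candidates in the top view:
- The black pin in the block, at (140,219).
- The yellow look-alike, at (131,259).
- The drill bits, at the ends of the block.

Servo candidates in the top view:
- The black box with the white horn, at (337,197).
- The gearmotor, at (290,197).
- The wheel, at (311,159).

I choose the black pin and the black box. One close crop will check both.

Run:
```python
from h import *
f=np.load('top0.npy',allow_pickle=True).item(); g=np.load('scene0.npy',allow_pickle=True).item()
a=cv2.resize(f['color'][90:270,240:385],None,fx=3.3,fy=3.3,interpolation=3)
b=cv2.resize(f['color'][190:275,110:190],None,fx=3.7,fy=3.7,interpolation=3)[:297]
c=cv2.resize(g['color'][125:190,315:379],None,fx=4.6,fy=4.6,interpolation=3)[:297]
o=np.zeros((594,790,3),np.uint8); o[:,:478]=a[:594,:478]; o[:297,482:482+b.shape[1]]=b[:,:308]; o[297:297+c.shape[0],482:482+c.shape[1]]=c
cv2.imwrite('pics/crop1.png',o[:,:,::-1])
P=cloud(f)
for n,(u,v) in dict(hub=(312,186),bush=(301,138),nose=(325,260),pin=(140,219),servo=(337,197),yellow=(131,259),wheel=(311,159),cas=(314,212),gear=(290,197),mat=(200,150)).items(): print(n,P[v,u].round(3))
```

```text
hub [ 0.589 -0.051  0.066]
bush [ 0.694 -0.026  0.054]
nose [ 0.428 -0.088  0.013]
pin [0.509 0.303 0.099]
servo [ 0.564 -0.1    0.1  ]
yellow [0.426 0.321 0.094]
wheel [ 0.644 -0.047  0.081]
cas [ 0.533 -0.055  0.086]
gear [ 0.563 -0.004  0.08 ]
mat [0.673 0.205 0.002]
```

View pics/crop1.png

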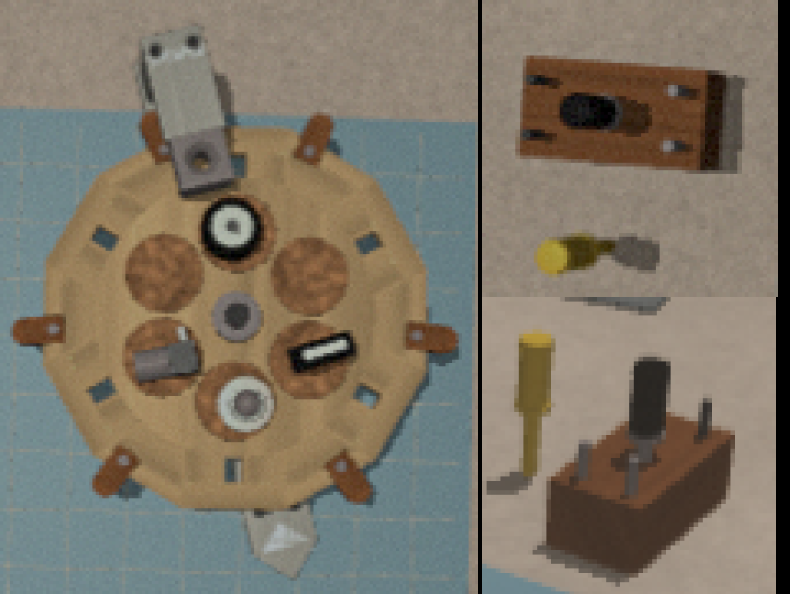

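The crop confirms both choices. The servo is the black box with ears and a white horn at crop (322,352), and the pin is the black grip in the block at crop (587,111). The yellow one stands outside the block. The slots, tabs, bush bore at crop (201,157) and nose tip at (294,575) are all visible.

Run:
```python
from h import *
f=np.load('top0.npy',allow_pickle=True).item(); g=np.load('scene0.npy',allow_pickle=True).item()
c=lambda L:np.array(L,float)/3.3+[240,90]-.35
sl=plane(f,c([(232,469),(366,395),(369,242),(104,238),(102,389)]),.056)[:,:2]
# centre: joint fit of centre+phase with known radius .1 and 60deg spacing
from scipy.optimize import least_squares
k=np.array([3,4,5,1,2]) 
def model(p,k): a=p[2]+k*np.pi/3; return p[:2]+.1*np.c_[np.cos(a),np.sin(a)]
r=least_squares(lambda p:(model(p,np.array([0,1,2,4,5]))-sl).ravel(),[.588,-.05,np.pi]); print('axis,phase',r.x[:2],np.degrees(r.x[2]),'res',(r.fun*1e3).round(1))
ax=r.x[:2]
# plate outline by colour at z 0.056 as check: hub circle
hubp=plane(f,c([(237,317)]),.066)[0]; print('hub knob',hubp)
b=plane(f,c([(201,157)]),.087)[0]; n=plane(f,c([(294,576)]),.010)[0]
bc=plane(f,c([(173,136),(222,126),(236,180),(182,194)]),.087); print('bush bore',b,'corners mean',bc.mean(0),'nose',n)
for q,nm in((b,'bush'),(bc.mean(0),'bc'),(n,'nose')):
    d=q[:2]-ax; print(nm,np.hypot(*d),np.degrees(np.arctan2(d[1],d[0])))
for nm,p in dict(t1=(324,119),tL=(16,331),tR=(457,338),tBL=(97,492),tBR=(365,495),t2=(148,118)).items():
    q=plane(f,c([p]),.057)[0]; d=q[:2]-ax; print(nm,q.round(4),np.hypot(*d).round(4),np.degrees(np.arctan2(d[1],d[0])).round(1))
for nm,p,z in (('servo',(323,348),.09),('gear',(168,358),.07),('caster',(245,403),.08),('wheel',(233,226),.075)):
    q=plane(f,c([p]),z)[0]; d=q[:2]-ax; print(nm,q.round(3),np.hypot(*d).round(3),np.degrees(np.arctan2(d[1],d[0])).round(1))
# pin: dark cloud high over block, both views
for F,s in((f,'top'),(g,'scene')):
    P=cloud(F); C=F['color'].max(2)
    m=(P[...,2]>.065)&(P[...,2]<.115)&(abs(P[...,0]-.5)<.06)&(abs(P[...,1]-.3)<.08)&(C<60)
    q=P[m]; print(s,'pin',m.sum(),q.mean(0).round(4),q.min(0).round(3),q.max(0).round(3))
    m2=(abs(P[...,2]-.044)<.006)&(abs(P[...,0]-.5)<.06)&(abs(P[...,1]-.3)<.09)
    q=P[m2][:,:2]; print(s,'block top',cv2.minAreaRect((q*1000).astype(np.float32)))
    t=P[(abs(P[...,0]-.5)<.06)&(abs(P[...,1]-.3)<.09)]; 
p=plane(f,np.array([(587-482-.5,111)])/3.7+[110,190],.102)[0]; print('pin top',p)
```

```text
axis,phase [ 0.59147784 -0.04946495] 180.3912098987486 res [ 0.1 -0.5  0.2 -0.2 -0.5  0.5  0.6 -0.3 -0.4  0.4]
hub knob [ 0.58958959 -0.04983282  0.066     ]
bush bore [ 0.68832292 -0.02325423  0.087     ] corners mean [ 0.68711933 -0.02471462  0.087     ] nose [ 0.41855176 -0.09730718  0.01      ]
bush 0.10032931121783203 15.144064326139684
bc 0.09879207230802792 14.508847720885129
nose 0.179422148049183 -164.53520914603956
t1 [ 0.7232 -0.1049  0.057 ] 0.1429 -22.8
tL [0.5776 0.0934 0.057 ] 0.1435 95.5
tR [ 0.5809 -0.1953  0.057 ] 0.1463 -94.2
tBL [0.4742 0.0378 0.057 ] 0.1462 143.4
tBR [ 0.4766 -0.1368  0.057 ] 0.1443 -142.8
t2 [0.7204 0.011  0.057 ] 0.1424 25.1
servo [ 0.569 -0.103  0.09 ] 0.058 -113.0
gear [ 0.562 -0.006  0.07 ] 0.053 124.5
caster [ 0.534 -0.055  0.08 ] 0.058 -174.3
wheel [ 0.647 -0.045  0.075] 0.056 4.3
top pin 134 [0.5072 0.3113 0.0921] [0.491 0.265 0.065] [0.527 0.355 0.106]
top block top ((507.06719970703125, 311.76025390625), (113.1575698852539, 60.76422882080078), 87.07084655761719)
scene pin 104 [0.5111 0.3062 0.0855] [0.5   0.299 0.066] [0.519 0.317 0.102]
scene block top ((508.9537048339844, 312.4137268066406), (113.7243881225586, 63.06062698364258), 86.4056396484375)
pin top [0.50654293 0.3052033  0.102     ]
```

Emit:
drive_tool --increments '[[[35,32,0],[0,0,0.113],0],[[35,32,0],[0,0,0.113],0],[[35,32,0],[0,0,0.113],0],[[35,32,0],[0,0,0.113],0],[[35,32,0],[0,0,0.113],0],[[35,32,0],[0,0,0.113],0],[[35,32,0],[0,0,0.113],0],[[35,32,0],[0,0,0.113],0],[[35,32,0],[0,0,0.113],0],[[35,32,0],[0,0,0.113],0],[[35,32,0],[0,0,0.113],0],[[35,32,0],[0,0,0.113],0],[[35,30,0],[0,0,0.113],0],[[0,0,-30],[0,0,0],0],[[0,0,-30],[0,0,0],0],[[0,0,-30],[0,0,0],0],[[0,0,0],[0,0,0],0],[[0,0,0],[0,0,0],0]]'

```text
clock: 1.9
tool_pos: [0.6129, -0.1907, 0.1414]
eef_rot: [-0.001, 0.651, 0.759, -0.0]
contact_force: [0.5, -0.6, 1.1]
gripper_width: 0.0002
finger_force: 0.0
```

Emit:
drive_tool --increments '[[[0,-3,-25],[0,0,0],0],[[0,0,-30],[0,0,0],0],[[0,0,-30],[0,0,0],0],[[0,0,-15],[0,0,0],0],[[0,0,0],[0,0,0],0],[[-5,-0.7,0],[0,0,-0.035],0],[[-3,-0.3,0],[0,0,-0.02],0],[[-3,-0.2,0],[0,0,-0.02],0],[[-3,-0.2,0],[0,0,-0.02],0],[[-3,0,0],[0,0,-0.02],0],[[-3,0,0],[0,0,-0.02],0]]'

```text
clock: 3.0
tool_pos: [0.594, -0.1955, 0.0422]
eef_rot: [0.001, 0.701, 0.713, 0.001]
contact_force: [3.7, -1.6, 3.5]
gripper_width: 0.0001
finger_force: 2.0
```

Emit:
drive_tool --increments '[[[-5.1,0.1,0],[0,0,-0.035],0],[[-5.1,0.2,0],[0,0,-0.035],0],[[-5.1,0.4,0],[0,0,-0.035],0],[[-5.1,0.6,0],[0,0,-0.035],0],[[-5.0,0.8,0],[0,0,-0.035],0],[[-5.0,0.9,0],[0,0,-0.035],0],[[-5.0,1.1,0],[0,0,-0.035],0],[[-4.9,1.3,0],[0,0,-0.035],0],[[-4.9,1.4,0],[0,0,-0.035],0],[[-4.8,1.6,0],[0,0,-0.035],0],[[-4.8,1.8,0],[0,0,-0.035],0],[[-4.7,1.9,0],[0,0,-0.035],0],[[-4.6,2.1,0],[0,0,-0.035],0],[[-4.6,2.3,0],[0,0,-0.035],0],[[0,0,0],[0,0,0],0]]'

```text
clock: 4.5
tool_pos: [0.5231, -0.178, 0.0411]
eef_rot: [-0.001, 0.853, 0.522, -0.001]
contact_force: [0.7, -2.2, 0.9]
gripper_width: -0.0003
finger_force: 0.9
```

Run:
```python
from h import *
f=grab('top'); np.save('top1.npy',f,allow_pickle=True)
cv2.imwrite('pics/top1.png',cv2.resize(f['color'][90:270,230:395],None,fx=3.3,fy=3.3,interpolation=3)[:,:,::-1])
```

```text
(no output)
```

View pics/top1.png

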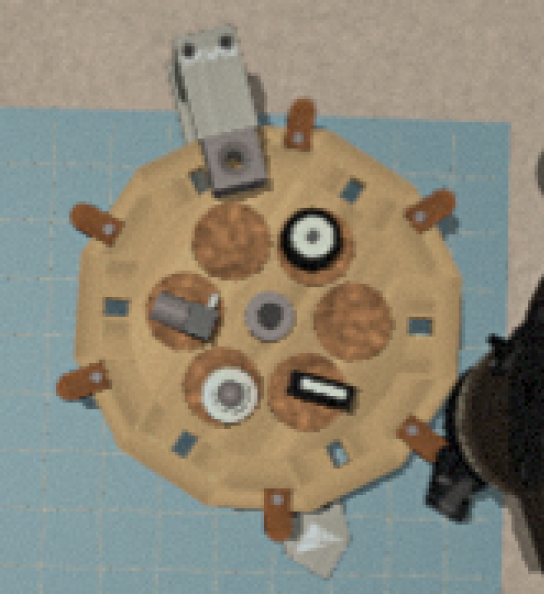

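The plate has turned clockwise. The servo is now at crop (322,390), the nose is at (325,560), and the tab is touching the finger at (430,440). Next I'll measure the phase.

```bash
cat >> h.py <<'E'
AX=np.array([.5915,-.0495]); FR=-164.7
def phase(f,skip=()):
    """slot phase mod 60 deg from non-wood pixels on the slot ring; also per-slot angles"""
    h,w=f['z_map'].shape; v,u=np.mgrid[90:270,240:390]; uv=np.c_[u.ravel(),v.ravel()]
    P=plane(f,uv,.056)[:,:2]-AX; c=f['color'][uv[:,1],uv[:,0]].astype(int); r=np.hypot(*P.T); a=np.degrees(np.arctan2(P[:,1],P[:,0]))
    m=(r>.093)&(r<.107)&(c[:,2]>c[:,0]-8)&(abs((a-15+180)%360-180)>14)
    for lo,hi in skip: m&=~((a>lo)&(a<hi))
    a=a[m]; z=np.exp(1j*np.radians(a*6)); ph=np.degrees(np.angle(z.sum()))/6
    k=np.round((a-ph)/60); return ph,{int(x)*60:(round(float(np.mean(a[k==x])-x*60),2),int((k==x).sum())) for x in set(k)}
E
python3 - <<'E'
from h import *
for n in '01':
    f=np.load(f'top{n}.npy',allow_pickle=True).item(); print(n,phase(f))
c=lambda L:np.array(L,float)/3.3+[230,90]-.35
from scipy.optimize import least_squares
sl=plane(f,c([(185,443),(337,455),(421,326),(353,190),(117,307)]),.056)[:,:2]
K=np.array([0,1,2,3,5])
def model(p): a=p[2]+K*np.pi/3; return p[:2]+.1*np.c_[np.cos(a),np.sin(a)]
r=least_squares(lambda p:(model(p)-sl).ravel(),[.59,-.05,2.5]); print(r.x[:2],np.degrees(r.x[2]),(r.fun*1e3).round(1))
q=plane(f,c([(322,388)]),.092)[0,:2]-AX; print('servo',np.degrees(np.arctan2(q[1],q[0])))
E
```

```text
0 (np.float64(0.2500534777407848), {0: (-0.6, 10), 60: (1.1, 28), 120: (0.8, 30), 180: (-1.65, 11), -120: (-0.07, 27), -180: (0.61, 8), -60: (0.04, 24)})
1 (np.float64(27.946486675820438), {0: (29.89, 7), 60: (28.28, 26), 120: (28.08, 28), -120: (27.39, 26), -180: (27.57, 26), -60: (27.87, 23)})
[ 0.59104761 -0.05007745] 147.82843590071477 [-0.6  0.3  0.9 -0.3 -0.3 -0.2 -0.3 -0.   0.3  0.3]
servo -146.447955812267
```

Emit:
drive_tool --increments '[[[-4.5,2.5,0],[0,0,-0.035],0],[[-4.4,2.6,0],[0,0,-0.035],0],[[-4.3,2.8,0],[0,0,-0.035],0],[[-4.2,2.9,0],[0,0,-0.035],0],[[0,0,0],[0,0,0],0],[[7,-6,0],[0,0,0],0],[[0,0,40],[0,0,0],0],[[0,0,40],[0,0,0],0],[[0,0,40],[0,0,0],0],[[0,48,0],[0,0,0.061],0.3],[[0,48,0],[0,0,0.061],0.6],[[0,48,0],[0,0,0.061],0.6],[[0,48,0],[0,0,0.061],0.6],[[0,48,0],[0,0,0.061],0.6],[[0,48,0],[0,0,0.061],0.6],[[0,48,0],[0,0,0.061],0.6],[[0,0,0],[0,0,0],0.6],[[0,0,0],[0,0,0],0.6]]'

```text
clock: 6.35
tool_pos: [0.5137, 0.1638, 0.161]
eef_rot: [-0.001, 0.768, 0.641, -0.0]
contact_force: [-0.2, -0.8, 0.0]
gripper_width: 0.0516
finger_force: 0.0
```

Run:
```python
from h import *
f0=np.load('top0.npy',allow_pickle=True).item()
f=grab('top'); np.save('top2.npy',f,allow_pickle=True); print(phase(f))
cv2.imwrite('pics/top2.png',f['color'][:,:,::-1])
for F in(f0,f):
    P=cloud(F); m=(P[...,2]>.096)&(P[...,2]<.108)&(abs(P[...,0]-.507)<.02)&(abs(P[...,1]-.31)<.02); q=P[m]; print(m.sum(),q.mean(0) if m.sum() else '',q.min(0),q.max(0))
g=np.load('scene0.npy',allow_pickle=True).item()
C=g['color']; m=(C.max(2)<62); m[:, :340]=0; m[:,362:]=0; m[:134]=0; m[158:]=0
ys,xs=np.nonzero(m); print('scene grip',[(y,xs[ys==y].min(),xs[ys==y].max()) for y in range(136,158) if (ys==y).any()])
for y in (142,148,152):
    if (ys==y).any(): 
        x=(xs[ys==y].min()+xs[ys==y].max())/2; print(y,x)
print(proj(g,[[.5075,.311,.102],[.5075,.311,.06]]),proj(f0,[[.5075,.311,.102],[.5075,.311,.06]]))
C=f0['color']; m=C.max(2)<50; m[:210]=0;m[230:]=0;m[:,:128]=0;m[:,152:]=0; ys,xs=np.nonzero(m); print('top grip',xs.min(),xs.max(),ys.min(),ys.max())
```

```text
(np.float64(19.95675220794647), {60: (20.51, 26), 120: (20.26, 33), -120: (19.3, 25), -180: (19.02, 8), -60: (19.94, 24)})
81 [0.50694227 0.3109342  0.10234977] [0.49806154 0.30246557 0.09624889] [0.51678987 0.32101956 0.10631903]Traceback (most recent call last):
  File "<stdin>", line 6, in <module>
    return umr_minimum(a, axis, None, out, keepdims, initial, where)
ValueError: zero-size array to reduction operation minimum which has no identity
```

Emit:
drive_tool --increments '[[[-2,37,0],[0,0,0.045],0.6],[[-2,37,0],[0,0,0.045],0.6],[[-2,37,0],[0,0,0.045],0.6],[[-0.7,36,0],[0,0,0.045],0.6],[[0,0,-20],[0,0,0],0.6],[[0,0,-25],[0,0,0],0.6],[[0,0,-25],[0,0,0],0.6],[[0,0,-15],[0,0,0],0.6],[[0,0,-10],[0,0,0],0.6],[[0,0,0],[0,0,0],0.6],[[0,0,0],[0,0,0],0.6]]'

```text
clock: 7.5
tool_pos: [0.5078, 0.3092, 0.067]
eef_rot: [0.0, 0.709, 0.705, 0.0]
contact_force: [-0.1, 0.8, -0.1]
gripper_width: 0.0512
finger_force: 0.0
```

Run:
```python
from h import *
f=grab('scene')
cv2.imwrite('pics/sc3.png',cv2.resize(f['color'][90:200,290:410],None,fx=5,fy=5,interpolation=3)[:,:,::-1])
```

```text
(no output)
```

View pics/sc3.png

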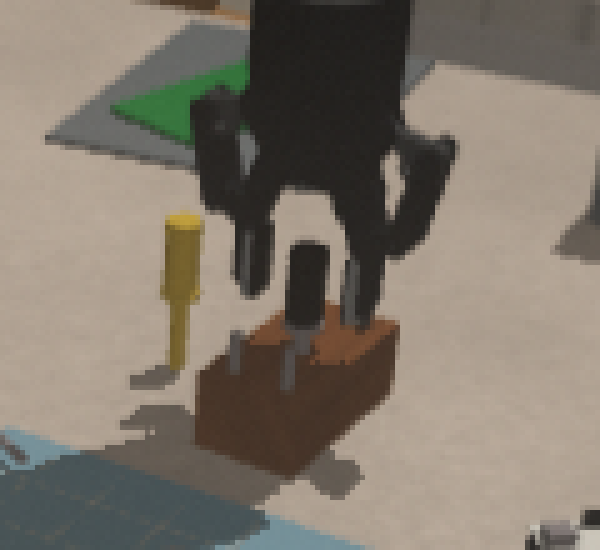

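The picture shows the open fingers at crop (252,270) and (362,300), either side of the black grip at (307,290). They clear the drill bits. I'll close now.

Emit:
drive_tool --increments '[[[-0.5,1.8,-1],[0,0,0],0.5],[[0,0,0],[0,0,0],0.3],[[0,0,0],[0,0,0],0.2],[[0,0,0],[0,0,0],0.1],[[0,0,0],[0,0,0],0],[[0,0,0],[0,0,0],0],[[0,0,0],[0,0,0],0],[[0,0,0],[0,0,0],0]]'

```text
clock: 8.35
tool_pos: [0.5071, 0.3115, 0.0659]
eef_rot: [0.0, 0.709, 0.706, 0.001]
contact_force: [-0.6, 0.2, 6.4]
gripper_width: 0.0186
finger_force: 58.4
```

Emit:
drive_tool --increments '[[[0,0,10],[0,0,0],0],[[0,0,20],[0,0,0],0],[[0,0,30],[0,0,0],0],[[0,0,30],[0,0,0],0],[[0,0,20],[0,0,0],0],[[10,-18,0],[0,0,0],0],[[20,-37,0],[0,0,0],0],[[20,-37,0],[0,0,0],0],[[20,-37,0],[0,0,0],0],[[20,-37,0],[0,0,0],0],[[20,-37,0],[0,0,0],0],[[20,-37,0],[0,0,0],0],[[20,-37,0],[0,0,0],0],[[20,-37,0],[0,0,0],0],[[10,-21,0],[0,0,0],0],[[0,0,0],[0,0,0],0],[[0,0,-15],[0,0,0],0],[[0,0,0],[0,0,0],0]]'

```text
clock: 10.15
tool_pos: [0.6849, -0.0226, 0.1579]
eef_rot: [-0.002, 0.708, 0.706, -0.001]
contact_force: [-0.7, -0.1, -1.3]
gripper_width: 0.0187
finger_force: 59.2
```

Run:
```python
from h import *
f=grab('scene'); np.save('sc4.npy',f,allow_pickle=True)
s=ctrl.observe(); print(s['tool_pos'],s['contact_force'],s['eef_rot'],s['gripper_width'])
x,y,z=s['tool_pos']; print('pred tip',proj(f,[[x,y,z-.056]]),'collar',proj(f,[[x,y,z-.008]]),'bush mouth',proj(f,[[.688,-.0235,.087]]))
cv2.imwrite('pics/sc4.png',cv2.resize(f['color'][180:300,320:440],None,fx=5,fy=5,interpolation=3)[:,:,::-1])
```

```text
[ 0.68526972 -0.02239555  0.15877357] [ 0.24838126 -0.0803711  -0.45503664] [-0.0013407   0.70776469  0.70644643 -0.00088295] 0.018743259157863977
pred tip [[355.76481244 230.43216404]] collar [[358.30403723 208.91266516]] bush mouth [[356.06465177 237.99017228]]
```

View pics/sc4.png

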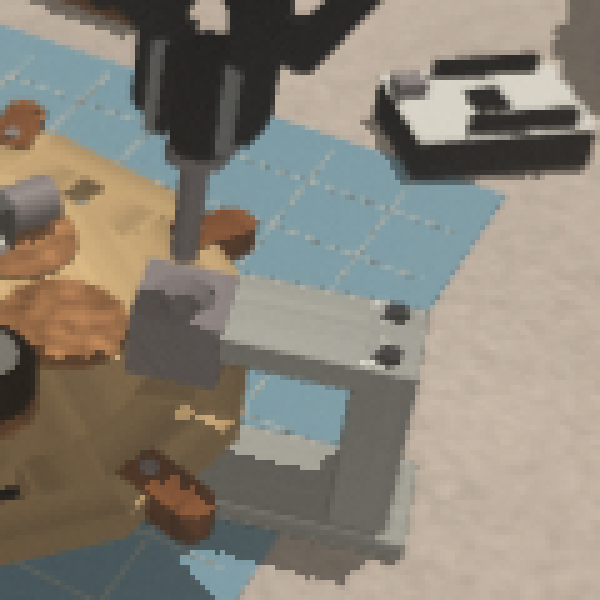

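The pin hangs straight. Its tip is at crop (187,262), just above the bush block at (190,300). I'll compare the tip and the bore in the same camera.

Run:
```python
from h import *
g=np.load('scene0.npy',allow_pickle=True).item(); f=np.load('sc4.npy',allow_pickle=True).item(); t=np.load('top0.npy',allow_pickle=True).item()
A=[cv2.resize(F['color'][224:264,342:376],None,fx=11,fy=11,interpolation=2) for F in(g,f)]
cv2.imwrite('pics/cmp.png',np.hstack(A)[:,:,::-1])
```

```text
(no output)
```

View pics/cmp.png

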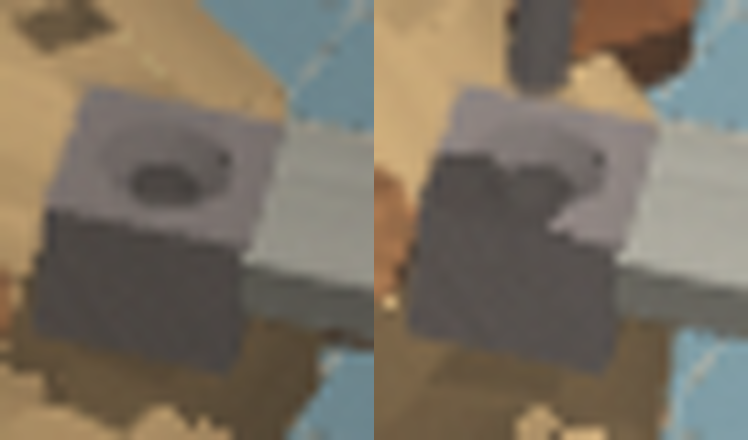

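The bore centre is at crop (167,167), and the shank is at x 167 with its lower edge at y 95.

Run:
```python
from h import *
f=np.load('sc4.npy',allow_pickle=True).item(); s=ctrl.observe(); x,y,z=s['tool_pos']; print(x,y,z)
b=plane(f,[(356.7,238.8)],.087)[0]; 
for yy in(230.3,230.7,231.2):
    t=plane(f,[(356.7,yy)],z-.0559)[0]; print(b,t,'shift mm',(b-t)[:2]*1e3,'tip vs tcp',(t[:2]-[x,y])*1e3)
```

```text
0.6852697243038302 -0.022395546049850605 0.1587735744561632
[ 0.68997314 -0.02493008  0.087     ] [ 0.68654959 -0.02124226  0.10287357] shift mm [ 3.42355057 -3.68782762] tip vs tcp [1.2798636  1.15328979]
[ 0.68997314 -0.02493008  0.087     ] [ 0.68705776 -0.02227991  0.10287357] shift mm [ 2.91537448 -2.65017756] tip vs tcp [1.78803969 0.11563972]
[ 0.68997314 -0.02493008  0.087     ] [ 0.68769111 -0.02357317  0.10287357] shift mm [ 2.282026   -1.35691218] tip vs tcp [ 2.42138817 -1.17762566]
```

Emit:
drive_tool --increments '[[[2.8,-1.8,0],[0,0,0],0],[[0,0,-6],[0,0,0],0],[[0,0,-5],[0,0,0],0],[[0,0,-2],[0,0,0],0],[[0,0,-1],[0,0,0],0],[[0,0,-1],[0,0,0],0],[[0,0,0],[0,0,0],0]]'

```text
clock: 10.9
tool_pos: [0.6896, -0.0258, 0.1453]
eef_rot: [-0.0, 0.709, 0.706, 0.0]
contact_force: [-1.8, -0.0, -0.2]
gripper_width: 0.0182
finger_force: 59.2
```

Run:
```python
from h import *
o=[]
for i in range(3):
    f=grab('scene'); s=ctrl.observe(); o.append(s['tool_pos'])
print(np.array(o).round(4)); np.save('sc5.npy',f,allow_pickle=True)
cv2.imwrite('pics/cmp2.png',cv2.resize(f['color'][224:264,342:376],None,fx=11,fy=11,interpolation=2)[:,:,::-1])
```

```text
[[ 0.6897 -0.0258  0.1454]
 [ 0.6897 -0.0258  0.1455]
 [ 0.6897 -0.0258  0.1455]]
```

View pics/cmp2.png

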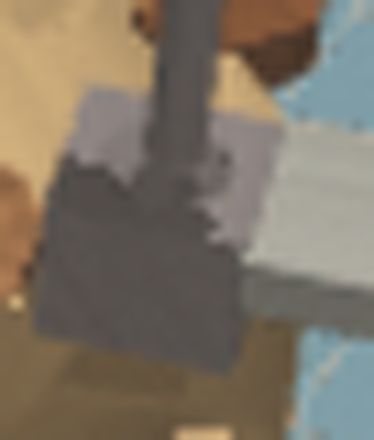

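The shank is about 10 crop px (1.5 mm) right of the bore centre, so I'll correct by that much and lower gently.

Emit:
drive_tool --increments '[[[-2,1,0],[0,0,0],0],[[0,0,0],[0,0,0],0],[[0,0,-1.5],[0,0,0],0],[[0,0,-1],[0,0,0],0],[[0,0,-1],[0,0,0],0],[[0,0,-1],[0,0,0],0],[[0,0,0],[0,0,0],0],[[0,0,0],[0,0,0],0]]'

```text
clock: 11.85
tool_pos: [0.6876, -0.0248, 0.1408]
eef_rot: [-0.0, 0.709, 0.706, 0.0]
contact_force: [-0.9, -0.8, -1.3]
gripper_width: 0.0186
finger_force: 59.2
```

Emit:
drive_tool --increments '[[[0,0,-1],[0,0,0],0],[[0,0,-1.5],[0,0,0],0],[[0,0,-1.5],[0,0,0],0],[[0,0,0],[0,0,0],0],[[0,0,0],[0,0,0],0]]'

```text
clock: 12.35
tool_pos: [0.6876, -0.0248, 0.1367]
eef_rot: [-0.0, 0.709, 0.706, -0.0]
contact_force: [0.3, 0.9, -0.6]
gripper_width: 0.0187
finger_force: 59.2
```

Emit:
drive_tool --increments '[[[0,0,-3],[0,0,0],0],[[0,0,-3],[0,0,0],0],[[0,0,-3],[0,0,0],0],[[0,0,-3],[0,0,0],0],[[0,0,-3],[0,0,0],0],[[0,0,0],[0,0,0],0],[[0,0,0],[0,0,0],0]]'

```text
clock: 13.05
tool_pos: [0.6876, -0.0248, 0.1217]
eef_rot: [-0.0, 0.709, 0.706, -0.0]
contact_force: [0.2, -0.3, -0.1]
gripper_width: 0.0185
finger_force: 59.2
```

Emit:
drive_tool --increments '[[[0,0,-3],[0,0,0],0],[[0,0,-2],[0,0,0],0],[[0,0,-1],[0,0,0],0],[[0,0,-1],[0,0,0],0],[[0,0,-0.5],[0,0,0],0],[[0,0,0],[0,0,0],0],[[0,0,0],[0,0,0],0]]'

```text
clock: 13.75
tool_pos: [0.6877, -0.0248, 0.1144]
eef_rot: [0.0, 0.709, 0.706, 0.0]
contact_force: [0.0, -0.6, -1.2]
gripper_width: 0.0189
finger_force: 59.2
```

Emit:
drive_tool --increments '[[[0,0,-1],[0,0,0],0],[[0,0,-0.5],[0,0,0],0],[[0,0,0],[0,0,0],0],[[0,0,0],[0,0,0],0.2],[[0,0,0],[0,0,0],0.4],[[0,0,0],[0,0,0],0.5],[[0,0,0],[0,0,0],0.5],[[0,0,0],[0,0,0],0.5],[[0,0,10],[0,0,0],0.5],[[0,0,30],[0,0,0],0.5],[[0,0,30],[0,0,0],0.5],[[0,0,30],[0,0,0],0.5]]'

```text
clock: 14.95
tool_pos: [0.6876, -0.0247, 0.2148]
eef_rot: [0.0, 0.708, 0.706, 0.0]
contact_force: [0.6, -0.3, -0.2]
gripper_width: 0.0429
finger_force: 0.0
```

Emit:
drive_tool --increments '[[[-40.5,26.3,0],[0,0,0.118],0.2],[[-40.5,26.3,0],[0,0,0.118],0],[[-40.5,26.3,0],[0,0,0.118],0],[[-40.5,26.3,0],[0,0,0.118],0],[[0,0,-35],[0,0,0],0],[[0,0,-35],[0,0,0],0],[[0,0,-10],[0,0,0],0],[[0,0,0],[0,0,0],0],[[0,0,0],[0,0,0],0]]'

```text
clock: 15.85
tool_pos: [0.5266, 0.0808, 0.1341]
eef_rot: [0.0, 0.524, 0.852, 0.001]
contact_force: [-0.1, -0.1, 0.7]
gripper_width: 0.0
finger_force: 0.0
```

```bash
cat >> h.py <<'E'
def pinz(f):
    """grip-top height and position near the bush from the top depth map"""
    P=cloud(f); m=(P[...,2]>.100)&(P[...,2]<.17)&(abs(P[...,0]-.688)<.016)&(abs(P[...,1]+.024)<.016); q=P[m]
    return m.sum(), q.mean(0).round(4) if m.any() else None, np.percentile(q[:,2],80).round(4) if m.any() else None
E
python3 - <<'E'
from h import *
f=grab('top'); np.save('top6.npy',f,allow_pickle=True); print('phase',phase(f)); print('pin top',pinz(f)); g=grab('scene'); print('pin scene',pinz(g)); 
a=cv2.resize(f['color'][90:270,230:395],None,fx=2.4,fy=2.4,interpolation=3); b=cv2.resize(g['color'][170:305,225:415],None,fx=2.1,fy=2.1,interpolation=3)
o=np.zeros((440,798,3),np.uint8); o[:432,:396]=a; o[:b.shape[0],398:398+b.shape[1]]=b; cv2.imwrite('pics/six.png',o[:,:,::-1])
E
```

```text
phase (np.float64(21.408555929723775), {60: (30.07, 52), 120: (17.09, 34), -120: (19.3, 25), -180: (19.47, 13), -60: (19.94, 24)})
pin top (np.int64(139), array([ 0.6845, -0.0239,  0.1386]), np.float64(0.1498))
pin scene (np.int64(300), array([ 0.6913, -0.0292,  0.1278]), np.float64(0.1453))
```

View pics/six.png

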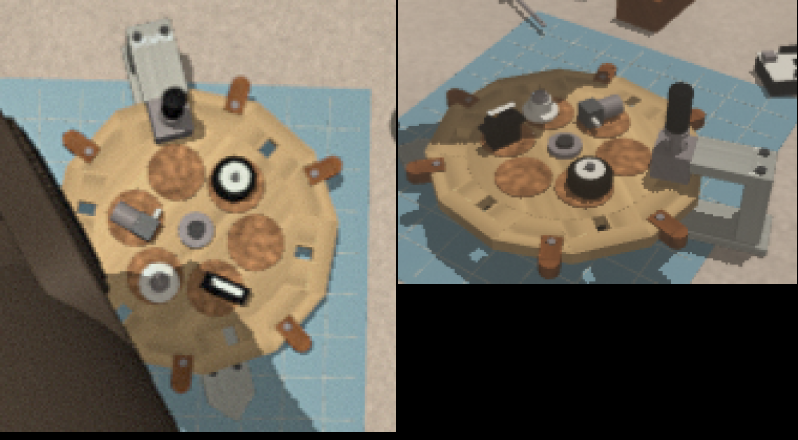

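The pin stands upright in the bush with its top at z ≈ 0.149, so it is riding on the plate. All parts are on their pads, and the servo at (226,288) is just short of the nose at (230,390). Now I'll ease the plate round.

Emit:
drive_tool --increments '[[[0,0,-30],[0,0,0],0],[[0,0,-30],[0,0,0],0],[[0,0,-33],[0,0,0],0],[[0,0,0],[0,0,0],0],[[4.1,1.8,0],[0,0,-0.03],0],[[2.8,1.2,0],[0,0,-0.02],0],[[1.8,0.8,0],[0,0,-0.014],0],[[1.4,0.6,0],[0,0,-0.01],0],[[1.4,0.6,0],[0,0,-0.01],0],[[1.4,0.5,0],[0,0,-0.01],0],[[1.4,0.5,0],[0,0,-0.01],0],[[1.4,0.5,0],[0,0,-0.01],0],[[1.4,0.5,0],[0,0,-0.01],0],[[0,0,0],[0,0,0],0]]'

```text
clock: 17.35
tool_pos: [0.543, 0.0876, 0.0398]
eef_rot: [0.0, 0.576, 0.818, 0.0]
contact_force: [-3.0, 0.5, 2.5]
gripper_width: -0.0001
finger_force: 1.7
```

Run:
```python
from h import *
f=grab('top'); print('phase',phase(f,[(90,180)])); print('pin top',pinz(f)); s=ctrl.observe(); d=s['tool_pos'][:2]-AX; print(np.degrees(np.arctan2(d[1],d[0])),np.hypot(*d),s['contact_force'])
```

```text
phase (np.float64(17.50830056158672), {60: (19.17, 32), -180: (17.02, 15), -60: (16.91, 26), -120: (16.67, 26)})
pin top (np.int64(139), array([ 0.6829, -0.0197,  0.1379]), np.float64(0.1494))
109.51161618315365 0.14548253251901852 [-2.72991933  0.72926069  2.91856745]
```

Emit:
drive_tool --increments '[[[0.95,0.3,0],[0,0,-0.007],0],[[0.95,0.3,0],[0,0,-0.007],0],[[0.48,0.15,0],[0,0,-0.003],0],[[0.48,0.15,0],[0,0,-0.003],0],[[0,0,0],[0,0,0],0]]'

```text
clock: 17.9
tool_pos: [0.5456, 0.0884, 0.0398]
eef_rot: [-0.0, 0.584, 0.812, 0.0]
contact_force: [-3.8, 1.2, 2.4]
gripper_width: -0.0001
finger_force: 1.9
```

Run:
```python
from h import *
f=grab('top'); print('phase',phase(f,[(90,180)])); print('pin top',pinz(f)); s=ctrl.observe(); d=s['tool_pos'][:2]-AX; print(np.degrees(np.arctan2(d[1],d[0])),s['contact_force'])
```

```text
phase (np.float64(16.40577710760311), {60: (18.15, 33), -180: (15.69, 13), -60: (15.88, 23), -120: (15.38, 27)})
pin top (np.int64(140), array([ 0.6828, -0.0197,  0.1377]), np.float64(0.149))
108.39508384411026 [-3.66334348  1.16895862  2.4636118 ]
```

Emit:
drive_tool --increments '[[[0.48,0.15,0],[0,0,-0.003],0],[[0.48,0.15,0],[0,0,-0.003],0],[[0,0,0],[0,0,0],0]]'

```text
clock: 18.25
tool_pos: [0.5466, 0.0887, 0.0398]
eef_rot: [-0.0, 0.586, 0.81, 0.0]
contact_force: [-4.2, 2.3, 1.6]
gripper_width: -0.0003
finger_force: 1.9
```

Run:
```python
from h import *
f=grab('top'); print('pin top',pinz(f)); s=ctrl.observe(); print(s['contact_force'])
```

```text
pin top (np.int64(139), array([ 0.6827, -0.0198,  0.1376]), np.float64(0.1492))
[-3.53248445  1.37106187  1.85851314]
```

Emit:
drive_tool --increments '[[[0.48,0.15,0],[0,0,-0.003],0],[[0.48,0.15,0],[0,0,-0.003],0],[[0,0,0],[0,0,0],0]]'

```text
clock: 18.6
tool_pos: [0.5476, 0.089, 0.0398]
eef_rot: [0.0, 0.589, 0.808, 0.0]
contact_force: [-3.9, 1.2, 2.0]
gripper_width: 0.0002
finger_force: 1.8
```

Run:
```python
from h import *
f=grab('top'); print('pin top',pinz(f)); s=ctrl.observe(); print(s['contact_force'],phase(f,[(90,180)]))
```

```text
pin top (np.int64(118), array([ 0.685 , -0.0237,  0.1289]), np.float64(0.1348))
[-4.98367395  1.74808117  1.317183  ] (np.float64(15.347106427410049), {60: (16.68, 28), -180: (14.48, 10), -60: (15.17, 23), -120: (14.59, 27)})
```

The pin top fell from 0.149 to 0.134, so it is home. I'll back the finger off the tab and clear the arm.

Emit:
drive_tool --increments '[[[-1,-0.3,0],[0,0,0],0],[[-4,-1,0],[0,0,0],0],[[-4,0,0],[0,0,0],0],[[0,0,30],[0,0,0],0],[[0,0,40],[0,0,0],0],[[0,0,40],[0,0,0],0],[[0,0,40],[0,0,0],0],[[-20,40,20],[0,0,0],0],[[-20,45,0],[0,0,0],0],[[-20,45,0],[0,0,0],0],[[-20,45,0],[0,0,0],0],[[0,0,0],[0,0,0],0],[[0,0,0],[0,0,0],0]]'

```text
clock: 19.95
tool_pos: [0.4578, 0.2636, 0.2099]
eef_rot: [0.0, 0.587, 0.809, 0.0]
contact_force: [1.0, -0.3, -0.8]
gripper_width: -0.0001
finger_force: 0.0
```

Run:
```python
from h import *
f=grab('top'); g=grab('scene'); print('pin top',pinz(f),pinz(g)); s=ctrl.observe(); print(s['contact_force'],s['clock'],phase(f,[(90,180)]))
a=cv2.resize(f['color'][90:270,230:395],None,fx=2.4,fy=2.4,interpolation=3); b=cv2.resize(g['color'][170:305,225:415],None,fx=2.1,fy=2.1,interpolation=3); c=cv2.resize(g['color'][195:270,330:410],None,fx=2.1,fy=2.1)
o=np.zeros((446,798,3),np.uint8); o[:432,:396]=a; o[:b.shape[0],398:398+b.shape[1]]=b; o[286:286+c.shape[0],398:398+c.shape[1]]=c; cv2.imwrite('pics/end.png',o[:,:,::-1])
```

```text
pin top (np.int64(116), array([ 0.685 , -0.0237,  0.1289]), np.float64(0.1348)) (np.int64(210), array([ 0.6909, -0.0282,  0.1202]), np.float64(0.131))
[ 0.72263486 -0.90751941 -0.30421609] 20.05 (np.float64(14.978024648800535), {60: (15.71, 25), -180: (14.27, 13), -60: (15.06, 24), -120: (14.6, 29)})
```

View pics/end.png

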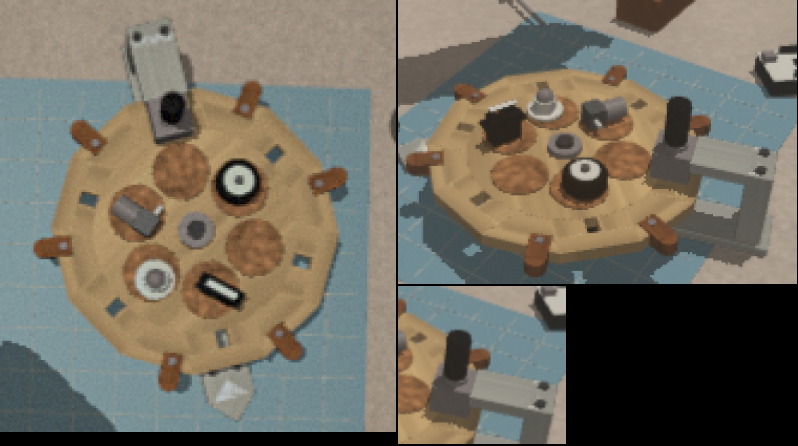

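The pin is seated with its collar on the bush at (678,140). The servo is at the front, at (220,290), in line with the nose at (230,390). Every part is on its pad and the arm is clear.

```bash
python3 -c "
from bench import ctrl
print(ctrl.hand_in())"
```

```text
the job is handed in; nothing more can be done
None
```

The servo is at the front of the carousel and the index pin has dropped home in the bush, with every part on its pad, the arm clear and the job handed in at about 20 s; the verdict itself was not returned.

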